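# Locate a tensile bar in the marking jig and lock its cam clamp

## Robot

A 7-joint arm with a two-finger parallel gripper is mounted at the origin on a cart in front of the work surface, level with it; the furniture and walls round the work are solid. World frame = base frame: x ahead of the robot, y to its left, z up, the work surface at z = 0. Lengths are in m, angles in rad, forces in N, time in s.
With the tool pointing down it reaches from about 0.4 to 0.85 m from the base axis. Payload 10.4 kg.
Tool frame: the origin (TCP) lies at the very end of the fingers, on their centre line; the grasp point (between the pads) lies manip.hold_point_z behind it (manip.hold_point_z is the distance from the TCP to the grasp point, in m); z points along the fingers, y is the direction in which the jaws open and shut (so a half turn about z gives the same grasp; the last joint's range is limited). The gripper opens to 85 mm and grips with 20 to 120 N. Pads are 22 mm wide; open, the fingers measure 114 mm over their backs; the gripper's body (76 mm by 85 mm) begins 54 mm behind the grasp point. The pads swing forward as they close: fully open they stand 13 mm farther back than shut.
Start: joints at [1.312, 0.332, -0.065, 1.46, 0.022, 1.35, -0.088], TCP at [0.146, -0.608, 0.231] pointing down, gripper open.
Joint ranges: [-2.6, 2.6], [-0.5, 2.12], [-1.47, 1.34], [0.16, 2.42], [-1.27, 4.41], [0.06, 2.06], [-2.6, 2.6]. Speed limits (rad/s): [2.22, 2.22, 2.79, 2.79, 3.14, 3.14, 3.14].

## Interface

Orientations are given as a unit quaternion [x, y, z, w].
In Python, from workcell import manip gives the robot as it stands.
- The arm moves only by the tool jog_arm, never from a script. Its arguments are lists of equal length, an entry for each row: "translation": the shift along the world's x, y, z in mm, a list of three; "turn": the turn about the world's z in degrees. In form: {"translation": [[x, y, z], ...], "turn": [turn, ...]}. A call has 1 to 12 rows; each row is the pose to reach, as a shift and turn from the pose measured when the call began; what a row does not reach only later rows make up. A row lasts 1/12 s, in which the tool goes at most 41.7 mm and 7.16 degrees, less where a joint would pass 70% of its speed; a pose out of reach is approached as far as the arm can. A call with a gripper value outside its range is refused whole. "grip" is the finger opening in mm, from 0 to 85.4, set as the call begins (left out, the last holds). The fingers move at their own pace and stop on an object; "grip_force" is the grip in N (left out, the last holds). Time passes only in rows, so rows that repeat a pose let the fingers close. It gives the time, the measured TCP pose, the force and the opening at its end, in the units of the state.
- manip.get_obs(): the state, without advancing time (a new reading comes with each control period).
- manip.camera(name): name is "scene" or "top" or "wrist"; returns a dict with "frame" (480x640x3 uint8, red, green, blue), "mtx" (3x3 intrinsics, pixels), "pose" (4x4, takes a point from camera to world coordinates). Camera axes: x right, y down, z forward; pixel columns grow to the right and rows downward; lengths in m; the calibration is good to about 2 mm. A picture is of the moment at which its call begins. There is no depth.
- manip.hand_in(): hands the job in, once; it reports no verdict.
Trained networks look in a picture, given as the dict that the camera call returned (one of the last four; its "shot" number tells which), for a name from the list of things; names that differ only in an ending like _2 or _b are one class to them, and where a whole thing is asked for, a point or a joint stands for the part that bears it (a point fixed in the world has none). Each returns a list of dicts, best first, with "confidence" (0 to 1); they miss things now and then, are a little off and sometimes report something else, mostly with a low value. They report only what shows in the picture. A call takes as long as a camera call.
- manip.outline_of(picture, label): "mask" (480x640 bool, what is visible of it) and "extent" ([left, top, right, bottom] in pixels, round what is visible of it).
- manip.pinpoint(picture, label): "at" ([column, row] in pixels: a listed point, or the origin of a listed thing).
The state is a dict: "clock": time; "joint_pos": joint angles; "joint_velocities": joint speeds; "tau": joint torques, N m; "position": TCP position; "ee_rot": TCP orientation; "ft_force": force on the tool from outside, world axes, zero at the start; "torque": the same for the moment, N m; "grip_width": opening from 0.0 (shut) to 1.0 (fully open).
Only numpy, scipy, OpenCV 4.12 (cv2) and the standard library are available. Lean on these libraries where they do the work, as an engineer would, in place of code of your own. Each camera call takes 0.05 s, during which the arm holds its last target. There are 200 camera calls.

## Task

Get the flat steel tensile bar that lies loose on the bed of the gauge-marking jig ready for marking: with the fingertips push it flush against the long graduated rail, slide it along the rail until it butts against the end stop, and then swing the cam lever all the way over to its stop so that the cam locks the bar there. Only push: do not lift or pick up the bar, and leave the small beaker, the screwdriver and the timer beside the jig where they are.

Things in the scene. Friction and masses are not known exactly. Their poses are not given: they have to be found in the camera images.
- jig: Gauge-marking jig, fixed to the bench: aluminium bed plate with a steel rail, an end stop and a cam clamp on it. Origin on the bench under the plate; the plate spans x -64 to +56, y -150 to +150 mm, its top (the bed) is 12 mm above the bench. Home, the bar's origin lies at x +17.5, y +40 mm in this frame, its length along the jig's y.
- rail_face (a point): Point on the working face of the long steel rail, at bed height, on the far side from the robot: jig x = +30 mm, y = +40 mm. The face is the plane x = +30 mm (it looks to the jig's -x) and runs from y -146 to +136 mm; the rail stands 14 mm above the bed and has a graduation on its top.
- stop_face (a point): Point on the working face of the end stop, a steel block at the +y end of the bed, at bed height: jig x = +17.5, y = +115 mm. The face is the plane y = +115 mm (it looks to -y), from x -14.5 to +29.5 mm, 14 mm high above the bed.
- test_bar: The loose flat steel dog-bone bar on the jig's bed: 25 mm wide (x), 150 long (y), 8 thick; waist 14 mm wide, about 60 long, between two grip ends; about 0.2 kg. Origin at the centre of its underside; its two ends are alike. (Spare bars lie stacked on the slab to the right.) Starts askew by up to 0.25 rad, its origin 50 to 90 mm short of home along the rail, 19 to 32 mm across.
- cam_lever (a joint): Angle of the cam lever about its upright pivot: starts open at 0 to 0.5 rad, grows counter-clockwise seen from above to 1.9, its stop (locked). The lever points 2.60 rad + this value counter-clockwise from the jig's +x: open, towards robot and stop end; locked, along the bar's near side. Friction about 0.06 N m; stays where left; the last 0.45 rad squeezes the bar (about 5 N at the knob).
- cam_pivot (a point): The lever's pivot at bed height: jig x = -13, y = +92 mm. Round it an eccentric steel cam, a disc 26 mm across, at the height of the bar, near side of the bed. Open, it leaves 4 to 8 mm beside a bar that lies flush on the rail, so an askew bar does not pass it; turning to lock, it meets the flush bar at about 1.45 rad.
- lever_knob (a point): Middle of the lever's upright black knob, 18 mm across, 80 mm from the pivot axis; this point is 42 mm above the bench, the knob reaches from 22 to 63 mm above the bench. The lever's rod, 8 mm thick, lies 28 mm above the bench, higher than the bar.
- beaker_small: Small empty glass beaker, 55 mm wide, 71 mm tall, standing behind the jig: leave alone. Origin at the centre of its underside.
- screwdriver: Small screwdriver with black handle, 134 mm long, 18 mm thick, lying in front of the jig at the right: leave alone. Origin at its middle, underside.
- timer: White digital timer 62 x 66 x 17 mm, lying on its back behind the jig at the right: leave alone. Origin at the centre of its underside.

How it is judged:
On the way, in this order (a step that is already met when the one before it is completed fails the run):
1. the bar lies against the rail and the end stop while the cam lever is still open (x of test_bar in the frame of jig above 0.015 m and y of test_bar in the frame of jig above 0.0375 m and angle between the y axis of test_bar and the y axis of jig, either way round below 0.035 rad and value of joint cam_lever below 1.2 rad), for 0.2 s.
2. the cam lever is swung over and the cam bears on the bar (value of joint cam_lever above 1.75 rad and contact force between cam_lever and test_bar above 3 N), for 0.2 s.
At the end, for the whole second after the job is handed in: The bar lies flat on the bed at rest, within 1.5 mm of the rail, within 2 mm of the end stop and parallel to the rail within 0.02 rad; the cam lever stands past 1.75 rad and the cam presses on the bar with more than 3 N (all of step 2 and x of test_bar in the frame of jig above 0.016 m and y of test_bar in the frame of jig above 0.038 m and angle between the y axis of test_bar and the y axis of jig, either way round below 0.02 rad and height (world z) of test_bar below 0.0145 m and linear speed of test_bar below 0.01 m/s); the robot touches nothing.
It fails at once if the bar is lifted or tipped off the bed (height (world z) of test_bar above 0.017 m or angle between test_bar's own z axis and vertical above 0.12 rad).
It fails at once if the beaker, the screwdriver or the timer is pushed away (distance of any of beaker_small, screwdriver, timer from where it was at the start of the episode above 0.015 m).
It also fails if it takes over 72 s, if anything falls off the work surface, if the arm or the gripper's body presses on something with over 40 N, if the wrist force passes 120 N, or if a joint passes its speed limit or range.

## Working session

There is one attempt and no reset: what is moved stays moved. The work goes in short steps, Python scripts to look and compute and a tool call to move; the robot and the scene stay as the last step left them, time stands still between calls to the robot, and variables do not carry over. Pictures are saved under pics/ and viewed, about 8 in all and at most 12, crops included, and the job is handed in when it is done.

Besides the shell and the picture viewer there is one more tool, called as name(argument=value, ...), one argument or row to a line, values as JSON. jog_arm: Moves the arm, as the interface text tells. Its arguments: {"type":"object","properties":{"translation":{"type":"array"},"turn":{"type":"array"},"grip":{"type":"number"},"grip_force":{"type":"number"}},"required":["translation","turn"]}

```bash
mkdir -p pics; cat > h.py <<'E'
import numpy as np,cv2
from workcell import manip
def ray(p,uv,z):
    K=np.array(p["mtx"]);T=np.array(p["pose"])
    d=T[:3,:3]@np.linalg.solve(K,[uv[0],uv[1],1.]);o=T[:3,3]
    return o+d*(z-o[2])/d[2]
def proj(p,X):
    K=np.array(p["mtx"]);T=np.array(p["pose"])
    c=T[:3,:3].T@(np.array(X)-T[:3,3]);q=K@c
    return q[:2]/q[2]
def save(p,n): cv2.imwrite("pics/"+n,cv2.cvtColor(p["frame"],cv2.COLOR_RGB2BGR))
E
python3 - <<'E'
from h import *
print(manip.hold_point_z, manip.get_obs())
H=dict(jig=0,rail_face=.012,stop_face=.012,test_bar=.012,cam_pivot=.012,lever_knob=.042,beaker_small=0,screwdriver=0,timer=0)
for c in("top","scene"):
    p=manip.camera(c);save(p,c+"0.png");print(c,np.round(p["pose"],3).tolist())
    for n,z in H.items():
        for r in manip.pinpoint(p,n)[:2]: print(n,np.round(r["at"],1),round(r["confidence"],2),np.round(ray(p,r["at"],z),4))
    if 1:
        for r in manip.outline_of(p,"test_bar")[:2]:
            m=r["mask"].astype(np.uint8);print(r["confidence"],r["extent"])
            uv=np.argwhere(m)[:,::-1]; P=np.array([ray(p,q,.020)[:2] for q in uv],np.float32)
            print(cv2.minAreaRect(P))
E
```

```text
0.0187 {'clock': 0.0, 'joint_pos': array([ 1.31239265,  0.33285598, -0.06469491,  1.46096335,  0.02157323,
        1.34991618, -0.08852726]), 'joint_velocities': array([ 7.19801884e-05, -2.77911091e-04,  1.77487908e-04,  8.17431938e-04,
        8.15033830e-04,  9.44772209e-04,  1.05564139e-03]), 'tau': array([ 2.30730411e-04, -6.25450659e+01,  4.89525776e-02, -3.91596866e+01,
        1.61075051e-02,  1.00457633e-02, -3.64516302e-05]), 'position': array([ 0.14592312, -0.60732363,  0.23051532]), 'ee_rot': array([ 9.93058336e-01,  1.17620647e-01, -1.07439974e-04, -7.16305763e-04]), 'ft_force': array([ 0.09434654, -0.690278  , -0.242968  ]), 'torque': array([ 0.07001356,  0.00414037, -0.00050713]), 'grip_width': 1.0032271623229168}
top [[0.002, -0.983, 0.181, 0.393], [-1.0, 0.0, 0.011, 0.094], [-0.011, -0.181, -0.983, 0.985], [0.0, 0.0, 0.0, 1.0]]
jig [287.9 248.6] 0.56 [0.5529 0.1607 0.    ]
rail_face [263.4 232.1] 0.85 [0.5803 0.2033 0.012 ]
stop_face [222.4 243.7] 0.88 [0.5596 0.2747 0.012 ]
stop_face [237.  255.7] 0.37 [0.5384 0.2485 0.012 ]
test_bar [311.8 246. ] 0.85 [0.5555 0.1182
[... 508 characters left out ...]
.621, 0.603], [0.0, 0.0, 0.0, 1.0]]
jig [307.2 285.5] 0.62 [0.5557 0.1507 0.    ]
rail_face [278.3 288. ] 0.98 [0.5847 0.1991 0.012 ]
stop_face [256.9 318. ] 0.65 [0.5612 0.2767 0.012 ]
test_bar [319.3 273.4] 0.77 [0.5512 0.1196 0.012 ]
test_bar [444.8 255.5] 0.52 [ 0.3883 -0.0812  0.012 ]
cam_pivot [282.6 315.9] 0.77 [0.5297 0.2448 0.012 ]
lever_knob [309.3 328. ] 0.59 [0.4572 0.2552 0.042 ]
beaker_small [271.9 225.3] 0.78 [0.7482 0.0532 0.    ]
screwdriver [441.4 250.5] 0.51 [ 0.407  -0.1055  0.    ]
timer [308.2 200.7] 0.93 [ 0.7511 -0.0751  0.    ]
0.67 [292.6, 249.1, 344.1, 298.1]
((0.5502803921699524, 0.12302784621715546), (0.032154057174921036, 0.15685522556304932), 6.736494064331055)
```

```bash
python3 - <<'E'
import cv2
a=cv2.imread("pics/top0.png")[100:360,180:480]
cv2.imwrite("pics/t0c.png",cv2.resize(a,(690,598),interpolation=cv2.INTER_CUBIC))
E
```

```text
(no output)
```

View pics/t0c.png

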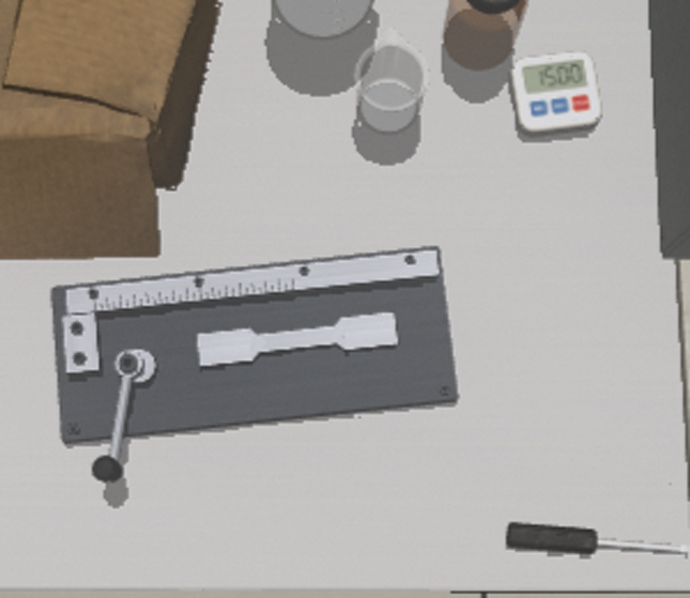

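The crop shows the jig yawed about 0.1 rad, with the bar nearly parallel to the rail at (300,338) and the lever open with its knob at (107,468). The beaker and timer sit behind the jig, and the screwdriver is at lower right. I'll move above the jig by way of a point to the right.

jog_arm(
  translation=[
    [40,30,10],
    [80,60,20],
    [115,95,30],
    [150,130,30],
    [185,160,30],
    [220,190,30],
    [250,225,30],
    [280,260,30],
    [310,290,30],
    [330,325,30],
    [340,360,30],
    [345,390,30],
  ],
  turn=[0,0,0,0,0,0,0,-2,-4,-6,-8,-8],
)

```text
clock: 2.1
position: [0.481, -0.2457, 0.2613]
ee_rot: [0.999, 0.047, 0.0, 0.0]
ft_force: [1.4, -0.4, -0.4]
grip_width: 0.996
```

jog_arm(
  translation=[
    [0,40,0],
    [0,80,0],
    [0,120,0],
    [0,160,0],
    [0,200,0],
    [0,240,0],
    [0,280,0],
    [0,310,0],
    [0,330,0],
    [0,335,0],
    [0,335,0],
    [0,335,0],
  ],
  turn=[0,0,0,0,0,0,0,0,0,0,0,0],
)

```text
clock: 3.1
position: [0.4811, 0.0884, 0.2612]
ee_rot: [0.999, 0.047, 0.0, 0.0]
ft_force: [1.0, -0.5, 0.9]
grip_width: 0.999
```

```bash
python3 - <<'E'
from h import *
o=manip.get_obs();print(o["clock"],o["position"],o["ee_rot"],o["joint_pos"])
H=dict(jig=0,rail_face=.012,stop_face=.012,test_bar=.012,cam_pivot=.012,lever_knob=.042)
p=manip.camera("wrist");save(p,"w1.png");print(np.round(p["pose"],3).tolist())
for n,z in H.items():
    for r in manip.pinpoint(p,n)[:2]: print(n,np.round(r["at"],1),round(r["confidence"],2),np.round(ray(p,r["at"],z),4))
for r in manip.outline_of(p,"test_bar")[:1]:
    m=r["mask"].astype(np.uint8);print(r["confidence"],r["extent"])
    uv=np.argwhere(m)[:,::-1]; P=np.array([ray(p,q,.020)[:2] for q in uv],np.float32)
    print(cv2.minAreaRect(P))
E
```

```text
3.1 [0.48110997 0.08837926 0.2612032 ] [9.98906951e-01 4.67420707e-02 1.85952860e-04 2.16893498e-04] [ 0.39976504  0.05930485 -0.69279715  1.73247742  0.03921667  1.36336005
 -1.77751659]
[[0.092, -0.958, -0.27, 0.548], [-0.996, -0.089, -0.025, 0.095], [0.0, 0.272, -0.962, 0.403], [0.0, 0.0, 0.0, 1.0]]
jig [258.  112.5] 0.61 [0.5536 0.158  0.    ]
rail_face [208.7  79. ] 0.65 [0.5783 0.2019 0.012 ]
stop_face [131.1  96.7] 0.67 [0.5566 0.2725 0.012 ]
test_bar [295.  119.5] 0.83 [0.5504 0.1215 0.012 ]
cam_pivot [492.6 283.8] 0.75 [ 0.4059 -0.095   0.012 ]
cam_pivot [160.4 130.7] 0.68 [0.5288 0.2463 0.012 ]
lever_knob [134.8 215. ] 0.59 [0.4532 0.2592 0.042 ]
0.86 [209.3, 104.0, 370.8, 131.8]
((0.5508933067321777, 0.12367280572652817), (0.025336215272545815, 0.1492774784564972), 6.443716526031494)
```

View pics/w1.png

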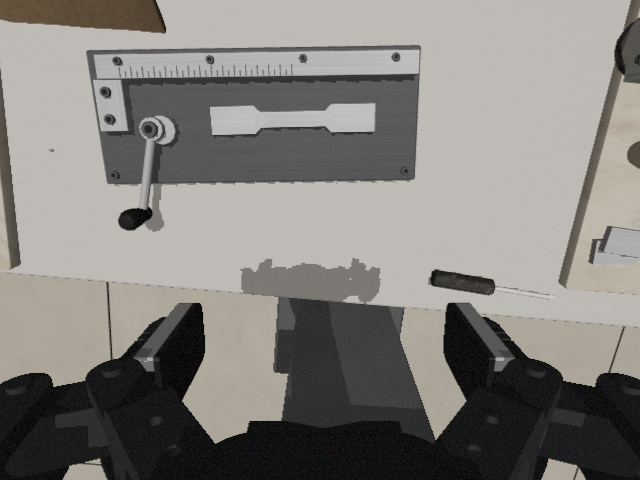

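The wrist view shows plate front corners at (108,184) and (413,180), the rail's top front edge from (122,80) to (418,75), the bar at (293,119) and the knob at (133,217). I'll fit the jig pose from these.

```bash
python3 - <<'E'
from h import *
from scipy.optimize import least_squares
p=manip.camera("wrist")
# jig (x,y,z)-> pixel
C=[((-64,150,12),(108,184)),((-64,-150,12),(413.5,180))]
P=[(np.array([*ray(p,uv,q[2]/1e3)[:2]]),q) for q,uv in C]
W=[( (30,40),(.5803,.2033)),((30,40),(.5847,.1991)),((30,40),(.5783,.2019)),((17.5,115),(.5596,.2747)),((17.5,115),(.5612,.2767)),((17.5,115),(.5566,.2725)),((-13,92),(.5329,.2493)),((-13,92),(.5297,.2448)),((-13,92),(.5288,.2463))]
A=[ (q[:2],xy) for xy,q in P]*2+W
def f(v):
    c,s=np.cos(v[2]),np.sin(v[2]);R=np.array([[c,-s],[s,c]])
    return np.concatenate([(R@(np.array(a)/1e3)+v[:2]-b)*1e3 for a,b in A])
r=least_squares(f,[.55,.16,.1],loss="soft_l1");v=r.x;print("jig",v,np.round(f(v).reshape(-1,2),1).tolist())
c,s=np.cos(v[2]),np.sin(v[2]);R=np.array([[c,-s],[s,c]])
J=lambda x,y,z:[*(R@[x/1e3,y/1e3]+v[:2]),z/1e3]
inv=lambda w:np.round(R.T@(np.array(w)-v[:2])*1e3,1)
# line checks
for uv in((122,80),(300,77.3),(418,75)): print("rail top edge jigx",inv(ray(p,uv,.026)[:2]))
g=cv2.cvtColor(p["frame"],cv2.COLOR_RGB2GRAY)
print("bar",inv((.5509,.1237)),np.radians(6.45)-v[2],"knob",inv((.4555,.2555)))
np.save("jig.npy",v)
im=p["frame"].copy()
def poly(pts,col):
    q=np.array([np.array(proj(p,J(*a)))*4 for a in pts]).astype(np.int32);cv2.polylines(big,[q],1,col,1)
big=cv2.resize(im,None,fx=4,fy=4)
poly([(-64,-150,12),(56,-150,12),(56,150,12),(-64,150,12)],(255,0,0))
poly([(30,-146,26),(30,136,26),(30,0,26)],(0,255,0))
poly([(-14.5,115,26),(29.5,115,26)],(0,255,0))
o=cv2.resize(big[120:920,300:1740],(800,444),interpolation=cv2.INTER_AREA)
cv2.imwrite("pics/ov.png",o[:,:,::-1])
E
```

```text
jig [0.55335514 0.15803787 0.10447382] [[0.2, 2.2], [0.4, -1.7], [0.2, 2.2], [0.4, -1.7], [-1.3, -2.4], [-5.7, 1.8], [0.7, -1.0], [-0.8, -0.5], [-2.4, -2.5], [2.2, 1.7], [-2.1, -1.1], [1.1, 3.4], [2.0, 1.9]]
rail top edge jigx [ 28.1 113.7]
rail top edge jigx [ 28.4 -41.9]
rail top edge jigx [  29.  -144.7]
bar [ -6.  -33.9] 0.008099912244235466 knob [-87.2 107.1]
```

View pics/ov.png

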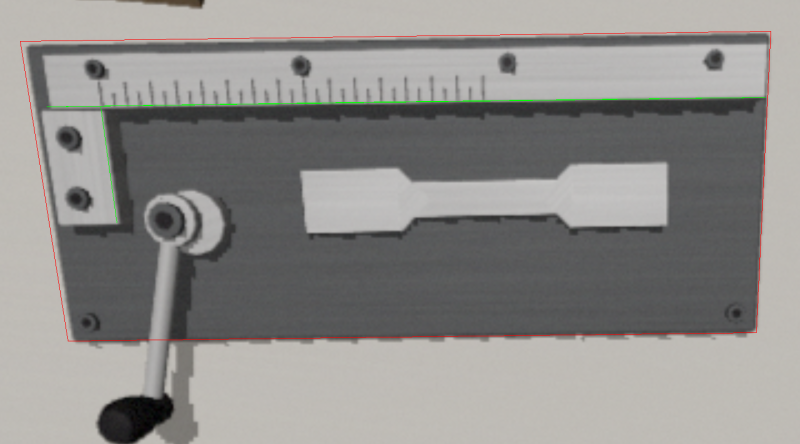

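The overlay fits well: the rail and stop lines sit on their edges. In the jig frame the bar is at about (-6,-34) mm, nearly parallel to the rail, and the lever is at about 0.3 rad. I'll use the two open fingertips to square the bar up against the rail, so first I go down on its near side.

jog_arm(
  translation=[
    [15,15,-30],
    [31,31,-65],
    [31,31,-100],
    [31,31,-135],
    [31,31,-170],
    [31,31,-200],
    [31,31,-220],
    [31,31,-236],
    [31,31,-240],
    [31,31,-240],
  ],
  turn=[0.6,0.6,0.6,0.6,0.6,0.6,0.6,0.6,0.6,0.6],
  grip=85,
)

```text
clock: 4.38
position: [0.5114, 0.1198, 0.0204]
ee_rot: [0.999, 0.052, -0.001, -0.0]
ft_force: [-0.5, -0.6, 0.5]
grip_width: 0.994
```

```bash
python3 - <<'E'
from h import *
p=manip.camera("wrist");save(p,"w2.png")
o=manip.get_obs();print(o["clock"],o["position"],o["ft_force"])
p=manip.camera("scene")
cv2.imwrite("pics/s2.png",cv2.resize(p["frame"][150:400,180:500,::-1],(768,600),interpolation=cv2.INTER_CUBIC))
E
```

```text
4.4333 [0.51217    0.12006282 0.02155767] [-0.07029484 -0.0800291   1.30677979]
```

View pics/w2.png

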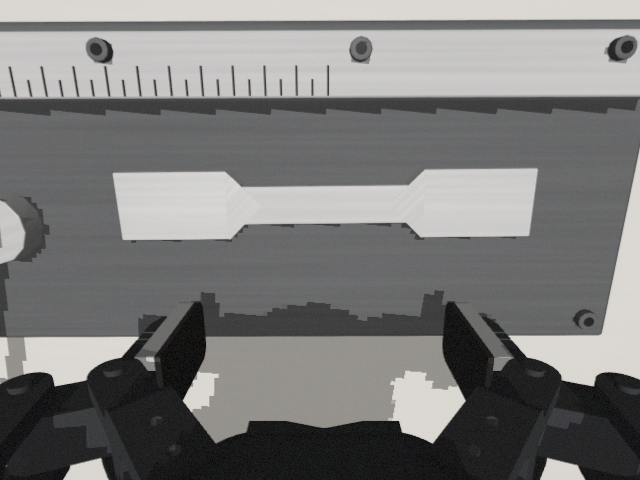

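View pics/s2.png

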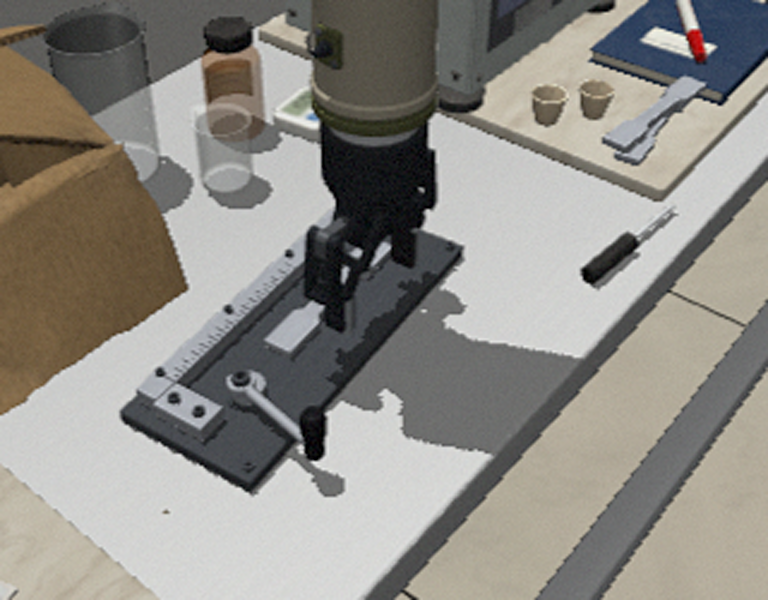

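The open tips are still well above the bed and behind the bar, which is clear. I'll go down slowly and watch the force.

jog_arm(
  translation=[
    [0,0,-3],
    [0,0,-6],
    [0,0,-9],
    [0,0,-11],
    [0,0,-13],
    [0,0,-14],
    [0,0,-14],
    [0,0,-14],
  ],
  turn=[0,0,0,0,0,0,0,0],
)

```text
clock: 5.15
position: [0.5126, 0.1202, 0.0082]
ee_rot: [0.999, 0.052, 0.001, -0.0]
ft_force: [-0.5, -1.5, -0.7]
grip_width: 0.998
```

jog_arm(
  translation=[
    [0,0,-1],
    [0,0,-2],
    [0,0,-3],
    [0,0,-4],
    [0,0,-5],
    [0,0,-5],
    [0,0,-5],
  ],
  turn=[0,0,0,0,0,0,0],
)

```text
clock: 5.73
position: [0.5126, 0.1202, 0.0031]
ee_rot: [0.999, 0.052, 0.001, -0.0]
ft_force: [0.9, 0.9, 1.0]
grip_width: 0.997
```

jog_arm(
  translation=[
    [4,0,-1],
    [8,1,-1],
    [12,1,-1],
    [16,2,-1],
    [19,2,-1],
    [22,2,-1],
    [25,3,-1],
    [28,3,-1],
    [31,3,-1],
    [33,3,-1],
    [35,4,-1],
    [35,4,-1],
  ],
  turn=[0,0,0,0,0,0,0,0,0,0,0,0],
)

```text
clock: 6.73
position: [0.5481, 0.1243, 0.0022]
ee_rot: [0.999, 0.052, 0.001, -0.0]
ft_force: [0.1, -0.8, 1.2]
grip_width: 0.995
```

```bash
cat >> h.py <<'E'
v=np.load("jig.npy");c,s=np.cos(v[2]),np.sin(v[2]);R=np.array([[c,-s],[s,c]])
inv=lambda w:np.round(R.T@(np.array(w)[:2]-v[:2])*1e3,1)
J=lambda x,y:R@[x/1e3,y/1e3]+v[:2]
def bar(cam,n=None):
    p=manip.camera(cam)
    if n: save(p,n)
    for r in manip.outline_of(p,"test_bar")[:1]:
        uv=np.argwhere(r["mask"])[:,::-1]; P=np.array([ray(p,q,.020)[:2] for q in uv],np.float32)
        b=cv2.minAreaRect(P);print(cam,"bar",round(r["confidence"],2),inv(b[0]),np.round(np.array(b[1])*1e3,1),"ang",round(b[2]-np.degrees(v[2]),2))
    for r in manip.pinpoint(p,"lever_knob")[:1]:
        k=inv(ray(p,r["at"],.042));print("knob",k,round(r["confidence"],2),"lever",round(np.arctan2(k[1]-92,k[0]+13)%6.283-2.6,2))
    o=manip.get_obs();print(o["clock"],"tcp jig",inv(o["position"]),o["position"],np.round(o["ft_force"],1))
    return p
E
python3 -c "
from h import *
bar('wrist','w3.png');bar('top')"
```

```text
wrist bar 0.89 [ 14.7 -33.9] [ 26.5 148.4] ang -0.09
6.8833 tcp jig [ -9.1 -32.9] [0.54772896 0.12433163 0.00217765] [-0.4 -0.4 -0.4]
knob [-92.8 109.8] 0.71 lever 0.32
7.0333 tcp jig [ -9.2 -33. ] [0.54761858 0.12424756 0.00221015] [-0.5  0.6 -0.2]
```

View pics/w3.png

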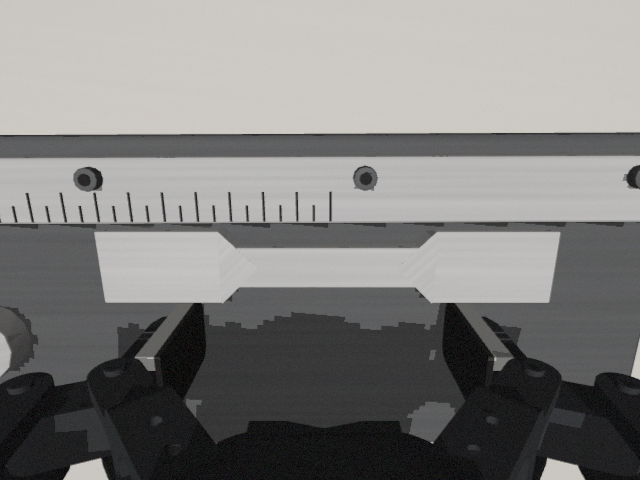

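The fingers are pushing both bar ends and the bar is parallel, with a gap of roughly 3 mm to the rail at rows 222–232. I'll push the last few mm.

jog_arm(
  translation=[
    [1,0,0],
    [2,0,0],
    [3,0,0],
    [3,0,0],
    [4,0,0],
    [4,0,0],
  ],
  turn=[0,0,0,0,0,0],
)

```text
clock: 7.53
position: [0.5517, 0.1243, 0.0022]
ee_rot: [0.999, 0.052, 0.001, -0.0]
ft_force: [-0.8, 0.9, -0.2]
grip_width: 0.996
```

jog_arm(
  translation=[
    [0.5,0,0],
    [1,0,0],
    [1.5,0,0],
    [2,0,0],
    [2,0,0],
    [2,0,0],
  ],
  turn=[0,0,0,0,0,0],
)

```text
clock: 8.03
position: [0.5524, 0.1242, 0.0019]
ee_rot: [0.999, 0.052, -0.001, 0.0]
ft_force: [-9.1, -0.9, 5.5]
grip_width: 0.996
```

The bar is seated on the rail, at about 9 N. Now I back off, lift, close the fingers and go behind the bar's right end.

jog_arm(
  translation=[
    [-12,-1,0],
    [-20,-2,5],
    [-20,-2,35],
    [-15,-20,60],
    [0,-55,60],
    [15,-85,60],
    [30,-103,60],
    [30,-103,60],
    [30,-103,60],
    [30,-103,60],
  ],
  turn=[0,0,0,0,0,0,0,0,0,0],
  grip=85,
)

```text
clock: 8.87
position: [0.5821, 0.0222, 0.0622]
ee_rot: [0.999, 0.053, -0.0, -0.0]
ft_force: [-0.3, 0.7, 0.5]
grip_width: 0.994
```

jog_arm(
  translation=[
    [0,0,0],
    [0,0,0],
    [0,0,0],
    [0,0,0],
    [0,0,0],
    [0,0,0],
    [0,0,0],
    [0,0,0],
    [0,0,0],
  ],
  turn=[0,0,0,0,0,0,0,0,0],
  grip=0,
  grip_force=20,
)

```text
clock: 9.62
position: [0.5821, 0.0222, 0.0621]
ee_rot: [0.999, 0.053, -0.0, -0.0]
ft_force: [-1.1, -0.3, -0.6]
grip_width: 0.004
```

```bash
python3 -c "
from h import *
p=bar('wrist','w4.png');print(manip.get_obs()['grip_width']);bar('top');bar('scene')"
```

```text
wrist bar 0.76 [ 17.4 -45.3] [ 24.  131.5] ang -0.0
9.7667 tcp jig [  14.4 -138.1] [0.58212321 0.02215191 0.06216209] [-0.  -0.5  0.3]
-0.0021011887825034513
top bar 0.92 [ 18.  -33.8] [ 25.5 147. ] ang -0.29
knob [-86.9 110.9] 0.67 lever 0.29
9.9167 tcp jig [  14.4 -138.1] [0.58211741 0.02215513 0.06214727] [-0.3 -0.2  0.5]
scene bar 0.95 [ 15.5 -35. ] [ 33.5 156.6] ang -0.72
knob [-83.3 103.8] 0.65 lever 0.38
10.0667 tcp jig [  14.5 -138.1] [0.58213224 0.02218393 0.06219383] [ 0.4 -0.1 -0.2]
```

View pics/w4.png

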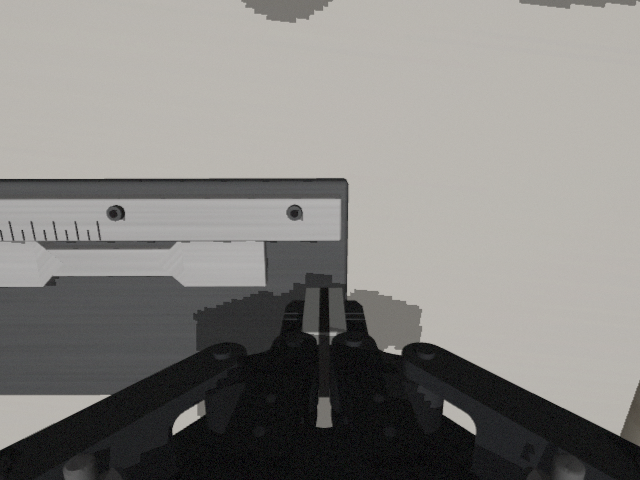

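The bar lies flush on the rail, its right end at about column 265, with the closed fingers to its right. I'll lower to bar height and push along the rail.

jog_arm(
  translation=[
    [0,0,-12],
    [0,0,-24],
    [0,0,-34],
    [0,0,-40],
    [0,0,-43],
    [0,0,-45],
    [0,0,-46],
    [0,0,-46],
  ],
  turn=[0,0,0,0,0,0,0,0],
)

```text
clock: 10.73
position: [0.5823, 0.0223, 0.0162]
ee_rot: [0.999, 0.053, -0.0, -0.0]
ft_force: [0.7, 0.9, -0.0]
grip_width: -0.0
```

jog_arm(
  translation=[
    [-1,6,0],
    [-1,12,0],
    [-2,18,0],
    [-2,23,0],
    [-3,28,0],
    [-3,33,0],
    [-4,38,0],
    [-5,43,0],
    [-5,48,0],
    [-5,52,0],
    [-6,55,0],
    [-6,55,0],
  ],
  turn=[0,0,0,0,0,0,0,0,0,0,0,0],
)

```text
clock: 11.73
position: [0.576, 0.0783, 0.0162]
ee_rot: [0.999, 0.053, -0.0, -0.001]
ft_force: [-0.2, 0.7, 0.5]
grip_width: -0.003
```

```bash
python3 -c "
from h import *
bar('wrist','w5.png');bar('top','t5.png')"
```

```text
wrist bar 0.91 [ 16.9 -16.7] [ 22.8 116.7] ang 0.09
11.8833 tcp jig [ 14.2 -82.4] [0.57610029 0.07754507 0.01610433] [-0.8  0.1 -0.2]
top bar 0.82 [17.3  7.8] [ 25.8 133.4] ang -0.73
knob [-90.  108.6] 0.82 lever 0.33
12.0333 tcp jig [ 14.3 -82.8] [0.57617863 0.07720393 0.01612787] [ 0.7  0.8 -0. ]
```

jog_arm(
  translation=[
    [0,4,0],
    [-1,8,0],
    [-1,12,0],
    [-2,16,0],
    [-2,20,0],
    [-2,24,0],
    [-3,28,0],
    [-3,31,0],
    [-3,34,0],
    [-4,36,0],
    [-4,38,0],
    [-4,38,0],
  ],
  turn=[0,0,0,0,0,0,0,0,0,0,0,0],
)

```text
clock: 13.03
position: [0.5722, 0.1157, 0.0162]
ee_rot: [0.999, 0.053, -0.0, -0.0]
ft_force: [0.4, 0.3, 0.3]
grip_width: -0.002
```

```bash
python3 -c "
from h import *
bar('wrist','w6.png');bar('top','t5.png')"
```

```text
wrist bar 0.83 [16.4 20.9] [ 23.5 116.4] ang 0.29
13.1833 tcp jig [ 14.3 -44.5] [0.57221344 0.11528721 0.01617034] [ 0.9  0.2 -0.2]
top bar 0.96 [18.  51.7] [ 25.8 119.9] ang 0.2
knob [-89.7 108.1] 0.62 lever 0.33
13.3333 tcp jig [ 14.3 -44.6] [0.57222847 0.11515048 0.01614495] [ 0.5  0.1 -0.1]
```

View pics/w6.png

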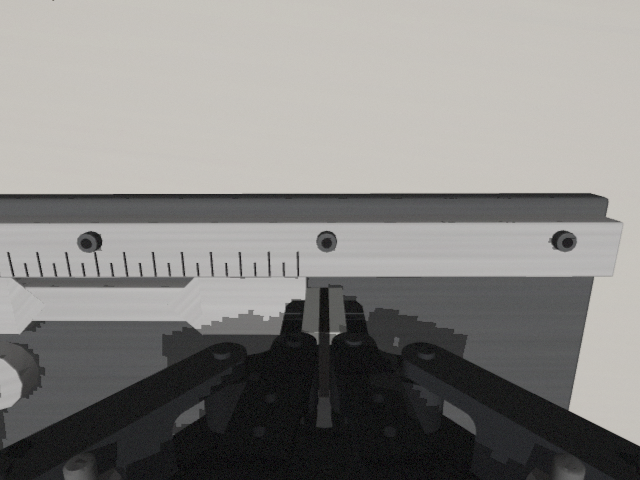

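The bar is still flush and passes the cam, with the fingers touching its end at (305,295). I'll close up on the stop.

jog_arm(
  translation=[
    [0,1,0],
    [0,2,0],
    [0,3,0],
    [0,3.5,0],
    [0,4,0],
    [0,4,0],
  ],
  turn=[0,0,0,0,0,0],
)

```text
clock: 13.83
position: [0.5723, 0.1184, 0.0161]
ee_rot: [0.999, 0.052, -0.001, 0.0]
ft_force: [-0.3, -4.3, 1.4]
grip_width: -0.002
```

jog_arm(
  translation=[
    [0,1,0],
    [0,1.5,0],
    [0,2,0],
    [0,2,0],
    [0,2,0],
  ],
  turn=[0,0,0,0,0],
)

```text
clock: 14.25
position: [0.5723, 0.1185, 0.0161]
ee_rot: [0.999, 0.052, -0.001, 0.001]
ft_force: [-2.3, -7.9, 3.0]
grip_width: 0.001
```

The bar is hard against the stop: 8 N with no further motion. Now I retreat, lift, go above the knob and open to about 50 mm, turning 25° clockwise to leave yaw range for the swing.

jog_arm(
  translation=[
    [1,-12,0],
    [1,-14,20],
    [0,-12,60],
    [-20,10,95],
    [-45,40,104],
    [-70,70,104],
    [-95,100,104],
    [-115,125,104],
    [-121,138,104],
    [-121,138,104],
    [-121,138,104],
    [-121,138,104],
  ],
  turn=[0,0,0,-4,-8,-12,-16,-20,-25,-25,-25,-25],
  grip=0,
)

```text
clock: 15.25
position: [0.4511, 0.2572, 0.1203]
ee_rot: [0.986, -0.164, -0.001, 0.001]
ft_force: [0.3, 0.2, -0.2]
grip_width: 0.002
```

jog_arm(
  translation=[
    [0,0,0],
    [0,0,0],
    [0,0,0],
    [0,0,0],
    [0,0,0],
    [0,0,0],
  ],
  turn=[0,0,0,0,0,0],
  grip=50,
)

```text
clock: 15.75
position: [0.4513, 0.2568, 0.1202]
ee_rot: [0.986, -0.165, -0.001, 0.001]
ft_force: [-0.8, -0.6, -0.7]
grip_width: 0.583
```

```bash
python3 -c "
from h import *
p=bar('wrist','w7.png');bar('top','t7.png');bar('scene')
o=manip.get_obs();print(o['joint_pos'],o['grip_width'])"
```

```text
wrist bar 0.68 [15.1 58.1] [ 26.7 114.4] ang -1.55
knob [-91.  112.2] 0.94 lever 0.29
15.9 tcp jig [-91.3 109.2] [0.45117198 0.25711001 0.12027412] [ 0.5 -0.2  0.2]
top bar 0.85 [17.7 39.4] [ 26.  149.6] ang 0.06
16.05 tcp jig [-91.4 109.3] [0.45108547 0.25719943 0.12027314] [-0.2 -0.3  0.5]
knob [-86.1 108.7] 0.65 lever 0.32
16.2 tcp jig [-91.4 109.3] [0.45105878 0.25724921 0.12027641] [-0.9 -0.5  0.1]
[-0.18611102  0.23328846 -0.46926939  1.85067064  0.11899247  1.08762243
 -2.60106743] 0.5873222520141181
```

View pics/w7.png

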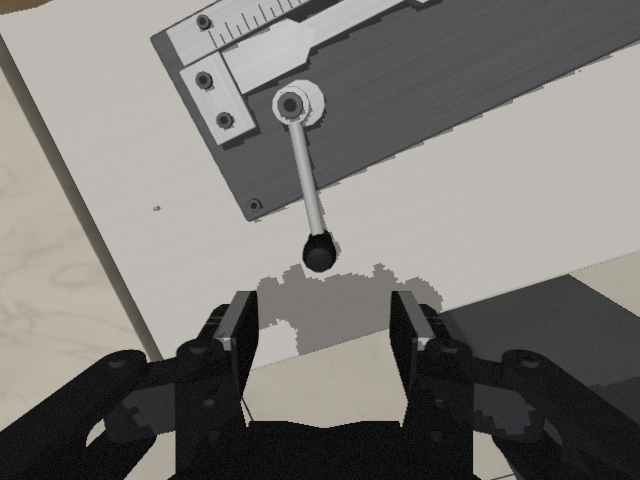

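The knob is centred between the jaws at (319,253), and the bar sits at home (17.7, 39.4). Joint 7 is at its range end, so I turn back ccw (the swing needs ccw anyway) and then descend astride the knob.

jog_arm(
  translation=[
    [0,0,0],
    [0,0,0],
    [0,0,0],
    [0,0,0],
    [0,0,0],
    [0,0,-15],
    [0,0,-35],
    [0,0,-55],
    [0,0,-70],
    [0,0,-80],
    [0,0,-82],
    [0,0,-82],
  ],
  turn=[6,12,18,24,25,25,25,25,25,25,25,25],
)

```text
clock: 17.2
position: [0.4509, 0.2573, 0.0381]
ee_rot: [0.999, 0.053, -0.001, 0.001]
ft_force: [0.6, -0.5, 0.2]
grip_width: 0.586
```

```bash
python3 - <<'E'
from h import *
bar('top');o=manip.get_obs();print(o['joint_pos'],o['ee_rot'])
for a in np.arange(.3,2.25,.1):
    w=J(-13+80*np.cos(2.6+a),92+80*np.sin(2.6+a));print(round(a,1),np.round((w-o['position'][:2])*1e3).tolist())
E
```

```text
top bar 0.72 [18.4 40.2] [ 27.6 151.5] ang -0.21
17.35 tcp jig [-90.7 109.7] [0.45170234 0.25765479 0.0393084 ] [-0.3  0.1  0.2]
[-0.17033508  0.34921777 -0.49872442  1.91362256  0.20804892  0.92947748
 -2.23422182] [9.98604681e-01 5.27990525e-02 3.03727239e-04 9.26999945e-04]
0.3 [-0.0, 1.0]
0.4 [-1.0, -7.0]
0.5 [-1.0, -15.0]
0.6 [0.0, -22.0]
0.7 [2.0, -30.0]
0.8 [4.0, -38.0]
0.9 [8.0, -45.0]
1.0 [11.0, -52.0]
1.1 [16.0, -59.0]
1.2 [21.0, -65.0]
1.3 [27.0, -70.0]
1.4 [33.0, -75.0]
1.5 [40.0, -79.0]
1.6 [47.0, -83.0]
1.7 [55.0, -86.0]
1.8 [63.0, -88.0]
1.9 [71.0, -89.0]
2.0 [78.0, -89.0]
2.1 [86.0, -89.0]
2.2 [94.0, -88.0]
```

jog_arm(
  translation=[
    [-1,-7,0],
    [-1,-15,0],
    [0,-22,0],
    [2,-30,0],
    [4,-38,0],
    [8,-45,0],
    [11,-52,0],
    [16,-59,0],
    [21,-65,0],
    [27,-70,0],
    [33,-75,0],
    [33,-75,0],
  ],
  turn=[6,11,17,23,29,34,40,46,52,57,63,63],
)

```text
clock: 18.35
position: [0.4862, 0.1816, 0.0401]
ee_rot: [0.823, 0.568, 0.001, 0.001]
ft_force: [0.0, -0.0, 0.1]
grip_width: 0.587
```

```bash
python3 - <<'E'
from h import *
bar('top');bar('wrist','w8.png');o=manip.get_obs();print(o['joint_pos'],o['ee_rot'])
for a in np.arange(1.3,2.35,.1):
    w=J(-13+80*np.cos(2.6+a),92+80*np.sin(2.6+a));print(round(a,1),np.round((w-o['position'][:2])*1e3).tolist())
E
```

```text
top bar 0.59 [ 18.5 -17.9] [35.  24.8] ang 83.99
18.5 tcp jig [-65.6  32. ] [0.48475694 0.18303986 0.03978117] [-0.6 -0.   0.3]
wrist bar 0.56 [15.4 40.5] [ 26.7 149. ] ang -0.06
knob [-76.   44.5] 0.89 lever 1.19
18.65 tcp jig [-65.9  32.1] [0.48450599 0.18313258 0.03954961] [-0.1 -0.2  0.5]
[ 0.11314228  0.37302893 -0.64522212  1.91457621  0.27626257  0.94046836
 -1.03012616] [8.24201526e-01 5.66295429e-01 9.13534076e-04 7.04620345e-04]
1.3 [-6.0, 4.0]
1.4 [1.0, -1.0]
1.5 [7.0, -5.0]
1.6 [15.0, -8.0]
1.7 [22.0, -11.0]
1.8 [30.0, -13.0]
1.9 [38.0, -14.0]
2.0 [46.0, -15.0]
2.1 [54.0, -15.0]
2.2 [62.0, -13.0]
2.3 [69.0, -12.0]
```

View pics/w8.png

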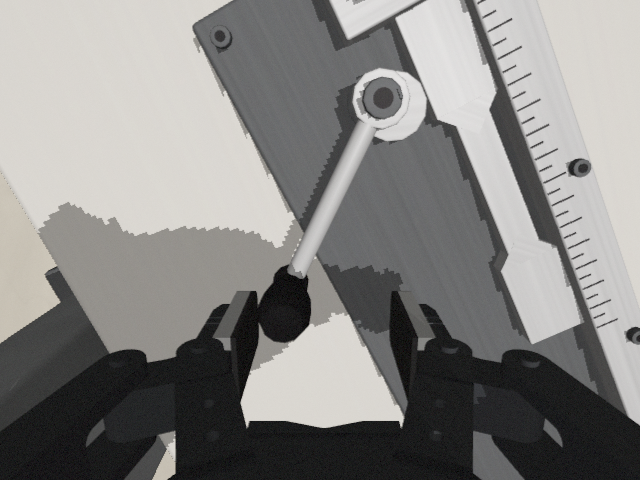

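The left finger is driving the knob (285,310) and the lever is at about 1.2 rad, with the bar still against rail and stop. I'll continue round.

jog_arm(
  translation=[
    [4,-3,0],
    [7,-5,0],
    [11,-7,0],
    [15,-8,0],
    [18,-10,0],
    [22,-11,0],
    [26,-12,0],
    [30,-13,0],
    [34,-14,0],
    [38,-14,0],
    [42,-15,0],
    [46,-15,0],
  ],
  turn=[3,6,9,11,14,17,20,23,26,29,31,34],
)

```text
clock: 19.65
position: [0.529, 0.168, 0.0393]
ee_rot: [0.622, 0.783, -0.0, -0.0]
ft_force: [-7.2, -2.2, 5.1]
grip_width: 0.587
```

jog_arm(
  translation=[
    [2,0,0],
    [4,0,0],
    [6,0,0],
    [8,1,0],
    [10,1,0],
    [10,1,0],
  ],
  turn=[1,2,4,5,6,6],
)

```text
clock: 20.15
position: [0.5377, 0.1681, 0.039]
ee_rot: [0.581, 0.814, -0.002, -0.001]
ft_force: [-6.9, -4.9, 6.7]
grip_width: 0.586
```

```bash
python3 - <<'E'
from h import *
bar('wrist','w9.png');bar('scene')
E
```

```text
wrist bar 0.81 [15.8 40.1] [ 26.4 148.5] ang -0.16
knob [-33.7  15.2] 0.79 lever 1.85
20.3 tcp jig [-14.5  11.6] [0.53771399 0.16805924 0.03899426] [-6.  -4.9  5.2]
scene bar 0.7 [15.9 35.6] [ 28.  145.8] ang 0.86
knob [-28.1  14.8] 0.96 lever 1.92
20.45 tcp jig [-14.5  11.6] [0.5377198  0.16806839 0.03898814] [-6.1 -5.3  5.3]
```

jog_arm(
  translation=[
    [2,0,0],
    [3,0,0],
    [4,1,0],
    [5,1,0],
    [6,1,0],
    [6,1,0],
  ],
  turn=[1,2,3,3,3,3],
)

```text
clock: 20.95
position: [0.5409, 0.1685, 0.0385]
ee_rot: [0.56, 0.829, -0.005, -0.002]
ft_force: [-13.2, -4.3, 11.3]
grip_width: 0.583
```

jog_arm(
  translation=[
    [2,0,0],
    [4,0,0],
    [5,0,0],
    [5,0,0],
  ],
  turn=[0,0,0,0],
)

```text
clock: 21.28
position: [0.541, 0.1683, 0.0379]
ee_rot: [0.56, 0.829, -0.009, -0.005]
ft_force: [-23.6, -6.7, 19.2]
grip_width: 0.583
```

Hard stop: 24 N with no motion. I back off to centre the knob, lift straight up and look.

jog_arm(
  translation=[
    [-6,-1,0],
    [-12,-2,0],
    [-14,-2,5],
    [-14,-2,30],
    [-14,-2,60],
    [-14,-2,90],
    [-20,-2,120],
    [-50,-2,150],
    [-80,-2,170],
    [-80,-2,170],
  ],
  turn=[0,0,0,0,0,0,0,0,0,0],
)

```text
clock: 22.12
position: [0.4592, 0.1689, 0.213]
ee_rot: [0.558, 0.83, -0.007, -0.002]
ft_force: [0.8, 0.7, 0.9]
grip_width: 0.583
```

```bash
python3 - <<'E'
from h import *
a=bar('wrist','w10.png');b=bar('top','t10.png');bar('scene')
cv2.imwrite("pics/end.png",a["frame"][:,:,::-1])
for n,w in(("beaker_small",(.7497,.0551)),("screwdriver",(.4059,-.0961)),("timer",None)):
    for r in manip.pinpoint(b,n)[:1]: print(n,ray(b,r["at"],0)[:2],w)
E
```

```text
wrist bar 0.75 [15.6 40. ] [ 27.5 150.1] ang 0.11
knob [-32.2  14. ] 0.9 lever 1.87
22.2667 tcp jig [-90.4  17.4] [0.46163401 0.16586575 0.20835308] [-0.2 -0.6 -0.7]
top bar 0.55 [ 18.6 -27.9] [26.6 19. ] ang 8.07
22.4167 tcp jig [-90.7  17.5] [0.46133491 0.16596602 0.20697035] [ 0.5 -0.4 -1.1]
scene bar 0.71 [16.7 36. ] [ 28.3 145. ] ang -0.14
knob [-26.3  12.6] 0.61 lever 1.95
22.5667 tcp jig [-90.9  17.8] [0.46110656 0.16628795 0.20709794] [0.9 0.3 0.7]
beaker_small [0.74907206 0.05362568] (0.7497, 0.0551)
screwdriver [ 0.40317208 -0.10047796] (0.4059, -0.0961)
timer [ 0.74778318 -0.08443079] None
```

View pics/end.png

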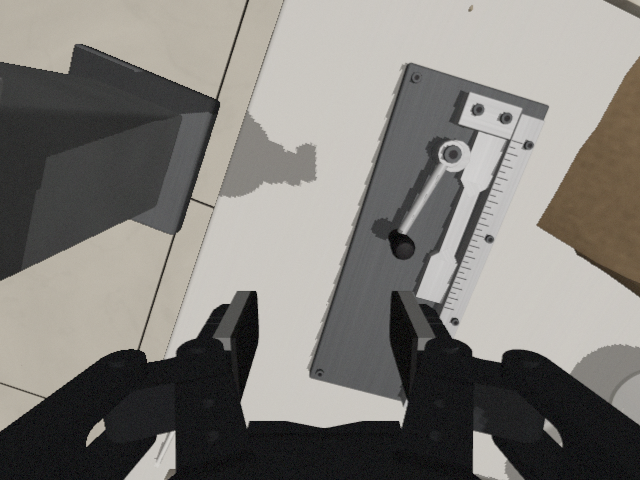

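The bar is flush on the rail and butted against the stop, with the lever locked along its near side (knob at (402,246)). The gripper is clear, so I'm handing in.

```bash
python3 -c "
from workcell import manip
print(manip.hand_in())"
```

```text
the job is handed in; nothing more can be done
None
```

The bar is against the rail and the end stop, the cam lever is over at its stop, and I handed the job in at about 22.6 s. No verdict was reported.

**How it was done:**
- I squared the bar onto the rail with the two open fingertips, which met about 9 N there.
- I slid it along the rail with closed fingers until it hit the end stop, at about 8 N with no further motion.
- I swung the lever with the jaws astride the knob until it met its hard stop, at about 24 N with no further motion.
- I then lifted clear, and the robot was touching nothing at the end.

**Last checks:**
- **Bar position:** the last clear wrist view put it at (15.6, 40.0) mm and the scene view at (16.7, 36.0) mm, against home at (17.5, 40). Before locking, an unobstructed top view gave (17.7, 39.4) mm.
- **Bar angle:** it is parallel to the rail within 0.15°.
- **Lever:** I read 1.87 rad in the wrist view and 1.95 rad in the scene view, against the 1.9 stop.
- **Other things:** the beaker measured within 2 mm and the screwdriver within about 5 mm of their starting positions. The timer measured about 10 mm from its only earlier reading, which was from a different camera. The robot never went near any of the three, so I take these differences as detector noise.

**Checks that disagreed:**
- The wrist view's x of 15.6 mm is below the 16 mm the task asks for. That view also read 0.5–1 mm low earlier with the bar flush.
- The scene view's y of 36.0 mm is below the required 38 mm, but part of the bar may have been hidden. The final picture shows the bar flush on both faces.
- The last top view of the bar was blocked by the arm and is not usable.
- I could not measure the cam's pressing force directly.
- Joint 7 briefly sat at its range end (−2.601 read, limit −2.6) above the knob, before I turned it back.

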